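# Bolt down the test-block case

## Robot

A 7-joint arm with a two-finger parallel gripper is mounted at the origin on the work surface. World frame = base frame: x ahead of the robot, y to its left, z up, the work surface at z = 0. Lengths are in m, angles in rad, forces in N, time in s.
With the tool pointing down it reaches from about 0.425 to 1.025 m from the base axis. Payload 9.4 kg.
Tool frame: the origin (TCP) lies on the centre line of the jaws, within the pads' length; the fingertips stand 19 mm ahead of it and the grasp point (between the pads) is the TCP (ctrl.nose_length is the distance from the TCP to the fingertips, in m); z points along the fingers, y is the line along which they close (so a half turn about z gives the same grasp; the last joint's range is limited). The gripper opens to 85 mm and grips with 20 to 120 N. Pads are 22 mm wide; open, the fingers measure 114 mm over their backs; the gripper's body (76 mm by 85 mm) begins 54 mm behind the grasp point. The pads swing forward as they close: fully open they stand 13 mm farther back than shut.
Start: joints at [-1.36, 0.599, -0.003, 1.599, 0.002, 0.943, -0.08], TCP at [0.206, 0.695, 0.25] pointing down, gripper open.
Joint ranges: [-2.57, 2.57], [-0.35, 1.97], [-1.29, 1.29], [0.11, 2.56], [-1.05, 4.19], [0.11, 1.86], [-2.63, 2.63]. Speed limits (rad/s): [2.22, 2.22, 3.01, 3.01, 3.14, 3.14, 3.14].

## Interface

Orientations are given as a 3x3 rotation matrix whose columns are the frame's x, y, z axes.
In Python, from plant import ctrl, hand, solver, viewer, nets, telemetry gives the robot as it stands. Calls block until the motion is done:
- ctrl.reach(position, orientation): joint-space move of the TCP to a pose.
- ctrl.movel(position, attitude=None, vel=0.15, force_limit=None): straight line of the TCP; attitude=None keeps the orientation; vel is the mean speed in m/s. With force_limit (N) it stops when the force on the tool has changed by that much, and returns True; else False.
- ctrl.move_j(angles): joint-space move.
- hand.grip(opening, effort=None): opening from 0.0 (shut) to 1.0 (fully open); effort is the grip in N (None keeps the last); returns when the fingers have stopped.
- ctrl.wait(seconds).
- solver.ik(position, orientation): joint angles nearest the present ones, or None.
- viewer.snapshot(name): name is "scene" or "top" or "wrist"; returns (picture, depth): 480x640x3 uint8, red, green, blue; 480x640 float32, m along the optical axis (not along the pixel's ray), 0 where there is no reading.
- viewer.get_calibration(name): a dict with "intrinsics" (3x3 intrinsics, pixels), "D" ([k1, k2, p1, p2, k3] as OpenCV has them; the pictures are not rectified), "R" (3x3) and "t" (3): a world point X has camera coordinates R X + t; the wrist camera has in their place "mount" (4x4, takes a point from camera to tool coordinates, whose origin is the TCP and whose axes are the flange's). Camera axes: x right, y down, z forward; pixel columns grow to the right and rows downward; lengths in m; the calibration is good to about 2 mm. A picture is of the moment at which its call begins: read the wrist's pose just before it. get_calibration takes no time and is no camera call.
A pose or a line that the arm cannot do raises ctrl.IKError and nothing moves.
- ctrl.finish_job(): hands the job in; it is judged then, once.
Trained networks look in the newest picture that a camera, given by its name, has taken for a name from the list of things; names that differ only in an ending like _2 or _b are one class to them, and where a whole thing is asked for, a point or a joint stands for the part that bears it (a point fixed in the world has none). Each returns a list of dicts, best first, with "p" (0 to 1); they miss things now and then, are a little off and sometimes report something else, mostly with a low value. They report only what shows in the picture. A call takes as long as a camera call.
- nets.regions_of(camera, name): "pixels" (480x640 bool, what is visible of it) and "centre" ([row, column] in pixels, amid what is visible of it).
Readings, each from a call of its own:
- telemetry.current_clock(): time.
- telemetry.current_joints(): joint angles.
- telemetry.current_joint_vel(): joint speeds.
- telemetry.current_joint_efforts(): joint torques, N m.
- telemetry.current_position(): TCP position.
- telemetry.current_tool_rot(): TCP orientation.
- telemetry.current_force(): force on the tool from outside, world axes, zero at the start.
- telemetry.current_ft_torque(): the same for the moment, N m.
- telemetry.current_opening(): opening from 0.0 (shut) to 1.0 (fully open).
- telemetry.current_grasp_force(): force on a finger pad.
Only numpy, scipy, OpenCV 4.12 (cv2) and the standard library are available. Lean on these libraries where they do the work, as an engineer would, in place of code of your own. Each camera call takes 0.05 s, during which the arm holds its last target. There are 200 camera calls.

## Task

Lock the case of hardness test blocks: push its spring bolt across, through the staple on the lid, find by feel the place where the handle drops into the notch of the guard plate, and swing the handle fully down in it, towards the case's front, so that it stays bolted when you let go. Be gentle: never press the handle against the guard plate with more than 20 N. Leave the copper puck, the steel disc and the bottle where they are.

Things in the scene. Friction and masses are not known exactly. Their poses are not given: they have to be found in the camera images.
- case: Grey steel case, 270 mm front to back (x), 390 mm long (y), 85 mm high, fixed to the bench; the +y end, past a black seam, is its shut lid. Origin at bench height, below the bolt's handle as it stands with the bolt drawn back; own z up, own -x the case's front, own y along the bolt. It carries all the steel hardware below; a spring barrel 28 mm thick is at y = -125 to -45 mm.
- pivot (a point): Point on the bolt axis where the handle pivots with the bolt drawn back: above the case's origin, 123 mm above the bench, 38 mm above the deck. Axes as the case's. The bolt, a rod 16 mm thick, lies along y through this point and is pushed towards the case's own +y.
- guard_mid (a point): Middle setting of the notch's centre, on the deck: 45 mm in y, -22 mm in x from the pivot. The guard plate, 8 mm thick, stands along y before the bolt, top 52 mm above the deck, with one 14 mm notch, open at the top, for the 10 mm wide handle bar. Screwed on in slots, plate and notch lie up to 12 mm either way of here (unmeasured: feel or look). Elsewhere its edge stops the handle at about 0.7 rad.
- stop_mid (a point): Middle setting of the end stop on the guard plate, on the deck, 72 mm in y from the pivot: a block 44 x 12 mm, 66 mm high, that shifts with the plate and ends the bolt's stroke 16 mm beyond the notch's centre. The notch lies at a stroke of 33 to 57 mm. The handle leant lightly on the plate's edge and slid along it drops into the notch; past 0.95 rad it is surely in.
- staple (a point): Centre of the steel staple (bridge) on the lid that the bolt's nose enters, on the bolt axis, 121 mm in y from the pivot; its top is 19 mm above the axis, 18 mm long in y.
- knob: Black ball, 22 mm across, on the end of the bolt's handle (a square steel bar, 10 x 10 mm). Origin at the ball's centre, 64 mm from the bolt axis; own z points out along the stalk, away from the bolt axis. Pinched along the bolt from above, it turns easily between the fingers. Leaning on the plate's edge, the bar presses it with about 2.3 times the force at the ball; it also drags about as hard as it presses; at most 20 N in all are allowed there.
- bolt (a joint): How far the bolt is pushed across, in m, along the case's own +y: 0 drawn back (as at the start). A spring pushes it back with about 4 N at 0 and about 7 N at 50 mm; let go too early it springs back. With the handle down in the notch it stays.
- handle (a joint): Angle of the handle about the bolt axis, in rad: 0 upright, growing as it swings down towards the case's front (own -x), 1.45 fully down (nearly level, limit). Starts at 0 to 0.25; light friction keeps it where it is left (about 1 N at the ball turns it).
- puck: Copper-coloured cylinder 32 mm across, 22 mm high, standing loose on the case's lid behind the bolt. Origin at the centre of its underside. Not to be moved.
- block: Bare steel disc 64 mm across, 14 mm high, lying loose on the bench beside the case. Origin at the centre of its underside. Not to be moved.
- bottle: Amber bottle 60 mm across, 150 mm high, standing loose on the bench. Origin at the centre of its underside. Not to be moved or tipped.

How it is judged:
By the outcome, as a careful person would: the job done as asked, in the order asked, and still so for the second after the job is handed in, with the robot touching nothing.
It also fails if it takes over 64 s, if anything falls off the work surface, if the arm or the gripper's body presses on something with over 40 N, if the wrist force passes 120 N, or if a joint passes its speed limit or range.

## Working session

There is one attempt and no reset: what is moved stays moved. The work goes in short steps, each a Python script; the robot and the scene stay as the last script left them, time stands still between calls to the robot, and variables do not carry over. Pictures are saved under pics/ and viewed, at most 10 in all, crops included, and the job is handed in when it is done.

```bash
mkdir -p pics; ls; cat > h.py <<'E'
import numpy as np, cv2
from plant import ctrl, hand, solver, viewer, nets, telemetry as T
def cam(name):
    c=viewer.get_calibration(name);K=np.array(c["intrinsics"]);D=np.array(c["D"])
    if "mount" in c:
        M=np.array(c["mount"]);Rt=np.array(T.current_tool_rot());p=np.array(T.current_position())
        R=Rt@M[:3,:3];o=Rt@M[:3,3]+p
    else:
        R=np.array(c["R"]).T;o=-R@np.array(c["t"])
    return K,D,R,o
def pts(C,depth,mask):
    K,D,R,o=C;v,u=np.nonzero(mask&(depth>0))
    n=cv2.undistortPoints(np.c_[u,v].astype(float)[:,None],K,D)[:,0]
    z=depth[v,u][:,None];return (np.c_[n,np.ones(len(n))]*z)@R.T+o
def snap(name,f=None):
    C=cam(name);im,d=viewer.snapshot(name)
    if f: cv2.imwrite("pics/"+f,im[:,:,::-1])
    return C,im,d
E
python3 - <<'E'
from h import *
for n in ["scene","top"]:
    C,im,d=snap(n,n+".png"); print(n,C[3])
    for k in ["case","knob","puck","block","bottle","staple","guard_mid","stop_mid","bolt"]:
        for r in nets.regions_of(n,k)[:2]:
            P=pts(C,d,r["pixels"]); print(k,round(r["p"],2),np.round(r["centre"]),r["pixels"].sum(),np.round(np.median(P,0),3),np.round(np.percentile(P,2,0),3),np.round(np.percentile(P,98,0),3))
E
```

```text
pics
scene [1.1899762  0.20438507 0.62404946]
case 0.93 [316. 426.] 30873 [0.621 0.135 0.085] [ 0.428 -0.064  0.014] [0.704 0.307 0.138]
knob 0.77 [236. 399.] 256 [0.545 0.068 0.172] [0.535 0.06  0.135] [0.552 0.075 0.196]
puck 0.86 [321. 482.] 421 [0.609 0.226 0.105] [0.584 0.211 0.085] [0.617 0.241 0.108]
puck 0.65 [312. 424.] 30517 [0.622 0.135 0.085] [ 0.431 -0.064  0.017] [0.704 0.307 0.138]
block 0.82 [238. 209.] 475 [ 0.522 -0.373  0.014] [ 0.488 -0.405  0.002] [ 0.546 -0.347  0.017]
bottle 0.94 [244. 173.] 1747 [ 0.631 -0.36   0.077] [ 0.603 -0.391  0.005] [ 0.646 -0.344  0.151]
staple 0.87 [311. 421.] 30404 [0.621 0.135 0.085] [ 0.431 -0.063  0.017] [0.704 0.307 0.138]
guard_mid 0.72 [315. 422.] 30603 [0.621 0.135 0.085] [ 0.431 -0.064  0.017] [0.704 0.307 0.138]
bolt 0.81 [260. 402.] 973 [0.549 0.071 0.13 ] [0.533 0.027 0.104] [0.56  0.158 0.195]
top [ 0.32207493 -0.08101598  1.23923182]
knob 0.61 [251. 256.] 86 [0.534 0.065 0.193] [0.525 0.057 0.185] [0.543 0.076 0.198]
puck 0.63 [230. 193.] 155 [0.597 0.226 0.107] [0.584 0.212 0.096] [0.612 0.24  0.112]
block 0.6 [283. 447.] 572 [ 0.512 -0.374  0.013] [ 0.483 -0.404  0.002] [ 0.541 -0.345  0.019]
bottle 0.77 [235. 447.] 794 [ 0.604 -0.361  0.1  ] [ 0.585 -0.393  0.012] [ 0.638 -0.342  0.152]
staple 0.59 [257. 240.] 19638 [0.539 0.11  0.085] [ 0.414 -0.074  0.073] [0.683 0.3   0.139]
staple 0.43 [230. 194.] 178 [0.598 0.225 0.106] [0.585 0.212 0.089] [0.614 0.24  0.112]
guard_mid 0.73 [257. 240.] 19534 [0.539 0.11  0.085] [ 0.414 -0.074  0.076] [0.682 0.299 0.139]
stop_mid 0.69 [256. 241.] 19932 [0.539 0.111 0.085] [ 0.413 -0.075  0.053] [0.685 0.301 0.139]
bolt 0.98 [254. 248.] 363 [0.542 0.092 0.131] [0.529 0.027 0.124] [0.553 0.161 0.197]
```

```bash
python3 - <<'E'
from h import *
for n in ["scene","top"]:
    C,im,d=snap(n)
    if n=="scene":
        cv2.imwrite("pics/s2.png",cv2.resize(im[180:420,260:580,::-1],None,fx=2.5,fy=2.5,interpolation=cv2.INTER_CUBIC))
    P=pts(C,d,np.ones(d.shape,bool))
    m=(abs(P[:,2]-.085)<.006)&(P[:,0]>.35)&(P[:,0]<.75)&(P[:,1]>-.12)&(P[:,1]<.4)
    print(n,cv2.minAreaRect(P[m][:,:2].astype(np.float32)))
    m=(abs(P[:,2]-.131)<.006)&(abs(P[:,0]-.545)<.03)&(P[:,1]>-.07)&(P[:,1]<.24); Q=P[m][:,:2]
    print(len(Q),np.polyfit(Q[:,1],Q[:,0],1))
R=np.array(T.current_tool_rot());print(R.round(2))
ctrl.reach([.53,.11,.42],R)
C,im,d=snap("wrist","w1.png");print(C[3],T.current_clock())
for k in ["knob","bolt","puck"]:
    for r in nets.regions_of("wrist",k)[:2]:
        P=pts(C,d,r["pixels"]); print(k,round(r["p"],2),np.round(r["centre"]),r["pixels"].sum(),np.round(np.median(P,0),3),np.round(np.percentile(P,2,0),3),np.round(np.percentile(P,98,0),3))
E
```

```text
scene ((0.554175078868866, 0.11399000883102417), (0.27374744415283203, 0.3919377624988556), 5.751424789428711)
1371 [-0.11216931  0.55684161]
top ((0.5525348782539368, 0.11508945375680923), (0.27165040373802185, 0.39216360449790955), 5.7707695960998535)
794 [-0.11795635  0.55053323]
[[-0.96  0.28  0.  ]
 [ 0.28  0.96 -0.  ]
 [-0.   -0.   -1.  ]]
[0.46697506 0.13064962 0.54287904] 3.6
knob 0.9 [227. 273.] 513 [0.534 0.069 0.193] [0.525 0.059 0.14 ] [0.545 0.077 0.196]
bolt 0.89 [223. 295.] 2256 [0.542 0.08  0.13 ] [0.527 0.025 0.084] [0.559 0.159 0.196]
puck 0.73 [224. 443.] 800 [0.598 0.225 0.106] [0.586 0.211 0.088] [0.614 0.24  0.108]
```

View pics/s2.png

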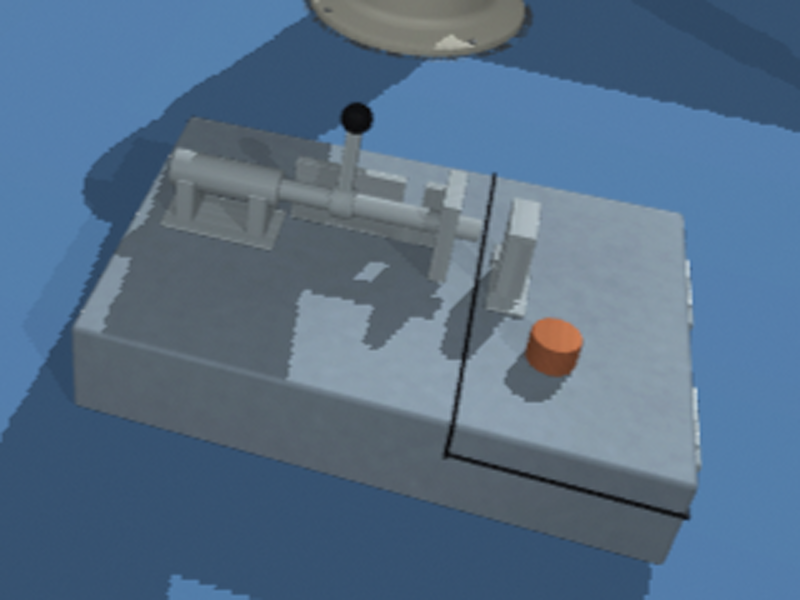

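View pics/w1.png

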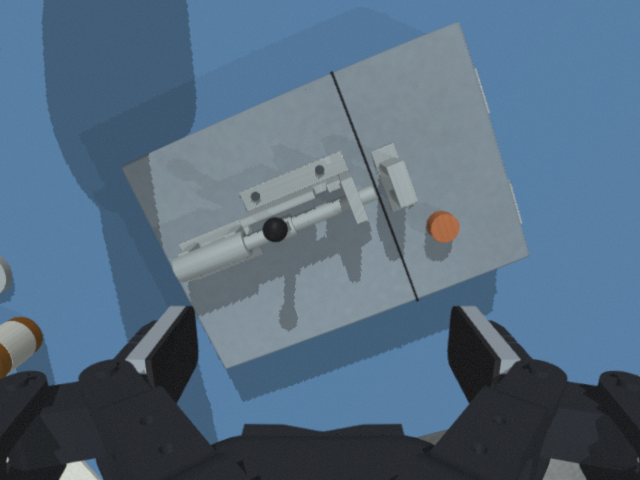

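```bash
python3 - <<'E'
from h import *
a=np.deg2rad(5.76);X=np.array([np.cos(a),np.sin(a),0]);Y=np.array([-np.sin(a),np.cos(a),0])
B=np.stack([X,Y,[0,0,1]])
C,im,d=snap("wrist")
r=nets.regions_of("wrist","knob")[0]
K=pts(C,d,r["pixels"]);K=K[K[:,2]>.17]
from scipy.optimize import least_squares
s=least_squares(lambda c:np.linalg.norm(K-c,axis=1)-.011,K.mean(0)-[0,0,.008],loss="soft_l1",f_scale=.001);print("knob",s.x,len(K),"case",B@s.x)
m=np.zeros(d.shape,bool);m[:300]=1
P=pts(C,d,m)@B.T
k=B@s.x
bx=P[(abs(P[:,2]-.131)<.002)&(P[:,1]>k[1]+.01)&(P[:,1]<k[1]+.05)&(abs(P[:,0]-k[0])<.03)][:,0]
print("bolt x",np.median(bx),np.percentile(bx,[5,95]))
Q=P-[np.median(bx),k[1],0.085]
# deck
dk=Q[(abs(Q[:,2])<.01)];print("deck z",np.median(dk[:,2]))
g=Q[(Q[:,0]<-.012)&(Q[:,0]>-.035)&(Q[:,1]>-.03)&(Q[:,1]<.1)]
for y in np.arange(-.03,.1,.003):
    h=g[(g[:,1]>=y)&(g[:,1]<y+.003)]
    if len(h):print(round(y*1e3),len(h),np.round(np.percentile(h[:,2],[10,50,90,99])*1e3),end=" ")
print()
st=Q[(Q[:,2]>.06)&(Q[:,2]<.072)&(Q[:,1]>.04)&(Q[:,1]<.1)&(abs(Q[:,0])<.04)];print("stop",len(st),np.percentile(st,[3,50,97],axis=0).round(4))
sp=Q[(Q[:,2]>.05)&(Q[:,2]<.064)&(Q[:,1]>.1)&(Q[:,1]<.14)&(abs(Q[:,0])<.04)];print("staple",len(sp),np.percentile(sp,[3,50,97],axis=0).round(4))
hh=np.clip((Q[:,2]*255/.08),0,255)
I=np.zeros((300,520),np.uint8);o=np.argsort(Q[:,2])
u=((Q[o,1]+.06)*2600).astype(int);v=(( .05-Q[o,0])*2600).astype(int);ok=(u>=0)&(u<520)&(v>=0)&(v<300)
I[v[ok],u[ok]]=hh[o][ok];cv2.imwrite("pics/h1.png",cv2.dilate(I,np.ones((5,5))))
E
```

```text
knob [0.53535291 0.06698448 0.18520416] 459 case [0.5393726  0.01291734 0.18520416]
bolt x 0.5515402584178213 [0.53228266 0.5560337 ]
deck z -0.0004681884174944778
-30 54 [ 3. 32. 52. 52.] -27 66 [ 3. 35. 52. 53.] -24 60 [ 2. 29. 52. 53.] -21 65 [ 2. 25. 52. 53.] -18 64 [ 3. 33. 52. 53.] -15 60 [ 2. 31. 52. 53.] -12 69 [  2.  36.  53. 105.] -9 93 [  2.  51. 108. 110.] -6 103 [  2.  52. 109. 111.] -3 115 [  3.  51. 111. 112.] 0 116 [  3.  53. 111. 112.] 3 119 [  3.  52. 110. 111.] 6 108 [  2.  52. 108. 109.] 9 87 [  2.  51. 105. 107.] 12 65 [ 2. 25. 52. 53.] 15 64 [ 2. 34. 52. 53.] 18 67 [ 2. 30. 52. 52.] 21 64 [ 2. 27. 52. 53.] 24 64 [ 2. 34. 52. 53.] 27 67 [ 2. 29. 52. 53.] 30 64 [ 2. 30. 52. 53.] 33 66 [ 2. 31. 52. 53.] 36 71 [ 1. 22. 52. 53.] 39 74 [ 1. 22. 41. 51.] 42 59 [ 2.  4. 24. 25.] 45 62 [ 1.  5. 24. 25.] 48 59 [ 1.  5. 24. 25.] 51 49 [ 2.  5. 50. 51.] 54 67 [ 2. 21. 52. 53.] 57 67 [ 2. 23. 52. 53.] 60 66 [ 2. 25. 52. 53.] 63 68 [ 2. 17. 52. 53.] 66 82 [ 2. 43. 66. 67.] 69 91 [ 2. 57. 67. 67.] 72 96 [ 3. 60. 66. 68.] 75 91 [ 2. 56. 66. 67.] 78 60 [-1.  1. 65. 67.] 81 62 [-1. -0.  1.  1.] 84 59 [-1. -0.  1.  2.] 87 60 [-1. -0.  1.  2.] 90 62 [-2. -0.  1.  1.] 93 61 [-2. -0.  1.  2.] 96 61 [-1. -0.  1.  1.] 99 19 [-1.  0.  1.  2.] 
stop 587 [[-0.0241  0.0676  0.0636]
 [-0.0039  0.0732  0.0654]
 [ 0.0168  0.0788  0.067 ]]
staple 836 [[-0.0193  0.1121  0.0541]
 [ 0.0006  0.1203  0.0565]
 [ 0.021   0.1286  0.0581]]
```

View pics/h1.png

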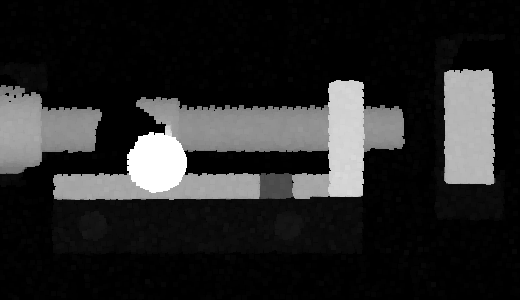

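```bash
cat >> h.py <<'E'
a=np.deg2rad(5.76);X=np.array([np.cos(a),np.sin(a),0]);Y=np.array([-np.sin(a),np.cos(a),0])
B=np.stack([X,Y,[0,0,1]]);RG=np.c_[-X,Y,[0,0,-1]]
PIV=np.array([.552,.0129,.123])  # case axes
def ball(th,s,r=.064): return B.T@(PIV+[-r*np.sin(th),s,r*np.cos(th)])
def st(tag=""):
    p=B@np.array(T.current_position())-PIV;f=B@np.array(T.current_force())
    print(tag,"t",round(T.current_clock(),2),"p",(p*1e3).round(1),"th",round(float(np.arctan2(-p[0],p[2])),3),"F",f.round(2),"g",round(float(T.current_grasp_force()),1),round(float(T.current_opening()),3),flush=True)
    return p,f
E
python3 - <<'E'
from h import *
k=np.array([.53535,.06698,.1855])
ctrl.reach(k+[0,0,.07],RG); st("above")
print(ctrl.movel(k,RG,vel=.08,force_limit=4)); st("at")
hand.grip(0.0,20); st("grip")
for s in (.002,.004,.008):
    ctrl.movel(k+Y*s,RG,vel=.03); st(s)
E
```

```text
above t 4.57 p [-11.8   0.3 133.2] th 0.089 F [-0.26 -0.03  0.73] g 0.0 1.001
False
at t 5.59 p [-12.3  -0.   62.9] th 0.194 F [0.22 0.39 0.  ] g 0.0 1.0
grip t 6.2 p [-12.6  -0.7  62.7] th 0.198 F [-0.4  -4.19  3.59] g 19.5 0.239
0.002 t 6.45 p [-12.6   1.5  62.7] th 0.198 F [-1.59 -4.31  5.16] g 19.5 0.236
0.004 t 6.7 p [-12.6   3.6  62.7] th 0.198 F [-1.12 -4.92  5.25] g 19.5 0.24
0.008 t 6.98 p [-12.6   7.7  62.7] th 0.198 F [-1.31 -4.45  4.96] g 19.6 0.239
```

```bash
cat >> h.py <<'E'
def tang(th,f): return f@np.array([np.cos(th),0,np.sin(th)])
def swing(t0,t1,dt,s,vel=.03,lim=3.5,base=None):
    n=max(1,int(np.ceil(abs(t1-t0)/dt)))
    for th in np.linspace(t0,t1,n+1)[1:]:
        ctrl.movel(ball(th,s),RG,vel=vel)
        f=B@np.array(T.current_force());q=tang(th,f)
        p=B@np.array(T.current_position())-PIV
        print(round(th,3),"s",round(p[1]*1e3,1),"tan",round(q,2),"F",f.round(1),flush=True)
        if q>lim: return th,False
    return t1,True
E
python3 - <<'E'
from h import *
s=.0468
ctrl.movel(ball(.2,s),RG,vel=.06); st("pushed")
th,ok=swing(.2,.56,.06,s,lim=5)
if ok: th,ok=swing(th,.72,.02,s,lim=4.5)
st(ok)
if not ok: ctrl.movel(ball(th-.1,s),RG,vel=.03);st("back")
E
```

```text
pushed t 7.78 p [-12.6  45.8  62.8] th 0.198 F [ 0.49 -6.03  2.63] g 19.5 0.24
0.251 s 45.7 tan 0.73 F [ 0.1 -6.9  2.5]
0.303 s 45.6 tan 0.34 F [-0.3 -6.9  2.3]
0.354 s 45.7 tan 0.56 F [ 0.5 -6.4  0.4]
0.406 s 45.6 tan 1.31 F [ 0.9 -7.8  1.1]
0.457 s 45.6 tan 0.36 F [ 1.  -6.3 -1.2]
0.509 s 45.6 tan 0.05 F [ 0.6 -6.9 -1. ]
0.56 s 45.6 tan -0.48 F [ 0.6 -7.4 -1.9]
0.58 s 45.7 tan 0.31 F [ 1.  -6.9 -1. ]
0.6 s 45.7 tan 1.15 F [ 1.  -6.7  0.6]
0.62 s 45.6 tan 1.88 F [ 1.6 -7.1  1. ]
0.64 s 45.7 tan 0.09 F [ 0.6 -6.5 -0.7]
0.66 s 45.7 tan -0.2 F [ 0.4 -7.2 -0.8]
0.68 s 45.7 tan 0.5 F [ 0.7 -6.8 -0. ]
0.7 s 45.7 tan 0.52 F [ 0.3 -6.6  0.4]
0.72 s 45.7 tan 0.78 F [ 1.3 -7.  -0.3]
True t 11.59 p [-42.1  45.7  47.9] th 0.721 F [ 1.27 -7.05 -0.26] g 19.8 0.235
```

```bash
python3 - <<'E'
from h import *
s=.0468
th,ok=swing(.72,1.0,.02,s,lim=4)
if ok: th,ok=swing(th,1.46,.06,s,lim=6)
st(ok)
if not ok and th<.95: ctrl.movel(ball(th-.06,s),RG,vel=.03);st("back")
C,im,d=snap("scene");cv2.imwrite("pics/s3.png",cv2.resize(im[180:420,260:580,::-1],None,fx=2.5,fy=2.5))
E
```

```text
0.739 s 45.7 tan 1.03 F [ 0.8 -6.6  0.7]
0.757 s 45.7 tan 0.99 F [ 0.4 -6.3  1.1]
0.776 s 45.7 tan -0.35 F [ 0.4 -6.8 -0.9]
0.795 s 45.7 tan 0.87 F [ 1.2 -7.5  0.1]
0.813 s 45.7 tan -0.02 F [ 0.7 -6.6 -0.7]
0.832 s 45.6 tan -0.4 F [-0.4 -7.8 -0.2]
0.851 s 45.7 tan -0.05 F [ 0.9 -7.7 -0.8]
0.869 s 45.7 tan 0.34 F [ 0.8 -6.8 -0.2]
0.888 s 45.7 tan 0.09 F [ 0.5 -6.8 -0.3]
0.907 s 45.7 tan -0.1 F [ 0.2 -7.  -0.3]
0.925 s 45.7 tan -1.12 F [-0.2 -7.4 -1.3]
0.944 s 45.7 tan 0.5 F [ 1.  -6.5 -0.1]
0.963 s 45.7 tan 0.92 F [ 1.2 -7.4  0.3]
0.981 s 45.7 tan 0.66 F [ 1.  -7.6  0.1]
1.0 s 45.7 tan 0.39 F [ 1.6 -7.  -0.6]
1.058 s 45.7 tan -0.99 F [-0.4 -5.7 -0.9]
1.115 s 45.7 tan 0.21 F [ 1.6 -6.6 -0.5]
1.172 s 45.7 tan 0.05 F [ 1.  -6.7 -0.4]
1.23 s 45.7 tan -0.59 F [ 0.5 -7.4 -0.8]
1.288 s 45.7 tan 0.0 F [ 0.5 -7.1 -0.2]
1.345 s 45.7 tan -1.77 F [-0.9 -8.  -1.6]
1.402 s 45.7 tan -0.22 F [ 1.1 -7.2 -0.4]
1.46 s 45.7 tan -0.15 F [-0.4 -7.3 -0.1]
True t 17.54 p [-63.8  45.7   6.7] th 1.466 F [-0.36 -7.34 -0.11] g 20.3 0.246
```

```bash
python3 - <<'E'
from h import *
s=.0468
print(ctrl.movel(ball(1.47,s)-[0,0,.0015],RG,vel=.02,force_limit=4)); st("down")
for i in range(8):
    s-=.0006; ctrl.movel(ball(1.47,s)-[0,0,.001],RG,vel=.02); p,f=st("ease")
    if f[1]>-2.5: break
hand.grip(.75); st("open")
ctrl.movel(ball(1.47,s)+[0,0,.10],RG,vel=.12)
ctrl.reach(ball(1.47,s)+[-.02,-.02,.28],RG); st("up")
C,im,d=snap("wrist","w2.png")
r=nets.regions_of("wrist","knob")[0]
K=pts(C,d,r["pixels"]);K=K@B.T-PIV;print(r["p"],len(K),np.percentile(K,[3,50,97],axis=0).round(4))
E
```

```text
False
down t 17.85 p [-64.   45.7   4.6] th 1.499 F [-0.13 -7.18 -0.01] g 20.3 0.244
ease t 18.1 p [-63.9  45.1   5.2] th 1.49 F [ 0.01 -7.22 -0.27] g 20.3 0.243
ease t 18.35 p [-63.9  44.6   5.2] th 1.49 F [-0.13 -7.05 -0.23] g 20.3 0.24
ease t 18.6 p [-63.9  44.    5.2] th 1.49 F [-0.36 -7.01 -0.12] g 20.3 0.237
ease t 18.85 p [-64.   43.5   5.2] th 1.49 F [ 0.05 -5.79 -0.46] g 20.3 0.236
ease t 19.1 p [-63.9  43.5   5.2] th 1.489 F [ 0.15 -5.03 -0.63] g 20.2 0.236
ease t 19.35 p [-63.9  43.4   5.3] th 1.488 F [-1.21 -2.37 -1.69] g 20.2 0.239
open t 19.84 p [-63.6  43.3   5.5] th 1.485 F [ 0.04 -0.06 -0.36] g 0.0 0.751
up t 21.59 p [-85.9  25.5 285.6] th 0.292 F [-0.74 -0.01 -1.81] g 0.0 0.751
0.86 802 [[-0.0727  0.0354  0.0056]
 [-0.0525  0.0438  0.0111]
 [-0.0122  0.0516  0.0188]]
```

View pics/w2.png

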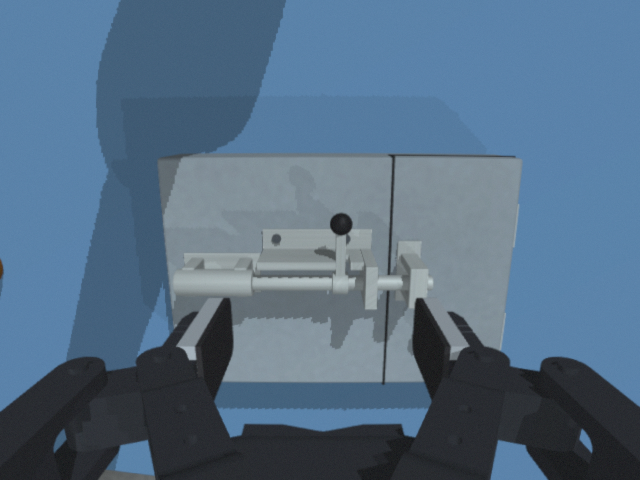

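The wrist view shows the knob at about (row 224, col 341). The handle is down in the notch towards the front, and the bolt's nose is through the staple at about (283, 430). The ball's height matches 1.45 rad.

```bash
python3 - <<'E'
from h import *
C,im,d=snap("scene")
for k in ["puck","block","bottle"]:
    r=nets.regions_of("scene",k)[0];print(k,np.median(pts(C,d,r["pixels"]),0).round(3))
print(ctrl.finish_job())
E
```

```text
puck [0.609 0.226 0.106]
block [ 0.52  -0.373  0.014]
bottle [ 0.63  -0.36   0.076]
the job is handed in; nothing more can be done
None
```

The case is bolted and the job is handed in at about 22 s: the bolt is through the staple and the handle is fully down in the notch (about 1.45 rad) and stayed there on release. I found the notch mainly by camera rather than by sliding along the plate's edge. The force sensed on the gripper stayed under about 8.5 N, nearly all of it the bolt's spring. The puck, disc and bottle have not moved.

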